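# Put the soap balls away in the drying caddy

### The arm

A 7-joint arm with a two-finger parallel gripper is mounted at the origin on the work surface. World frame = base frame: x ahead of the robot, y to its left, z up, the work surface at z = 0. Lengths are in m, angles in rad, forces in N, time in s.
With the tool pointing down it reaches from about 0.4 to 0.875 m from the base axis. Payload 6.5 kg.
Tool frame: the origin (TCP) lies at the very end of the fingers, on their centre line; the grasp point (between the pads) lies 19 mm behind it; z points along the fingers, x is the direction in which the jaws open and shut, and the axes are right-handed (so a half turn about z gives the same grasp; the last joint's range is limited). The gripper opens to 88 mm and grips with 3 to 60 N. Pads are 18 mm wide; open, the fingers measure 123 mm over their backs; the gripper's body (75 mm by 187 mm) begins 45 mm behind the grasp point.
Start: joints at [1.069, 0.536, -0.004, 1.538, 0.003, 1.067, -0.071], TCP at [0.274, -0.589, 0.239] pointing down, gripper open.
Joint ranges: [-2.7, 2.7], [-0.37, 2.16], [-1.27, 1.26], [0.24, 2.4], [-1.31, 4.45], [0.19, 1.91], [-2.76, 2.76]. Speed limits (rad/s): [2.39, 2.39, 3.14, 3.14, 3.14, 3.14, 3.14].

### API

Orientations are given as a unit quaternion [x, y, z, w].
In Python, from rig import get_state, capture, calibration, hand_in, masks_of, landmark_of gives the robot as it stands.
- The arm moves only by the tool drive_tool, never from a script. Its argument "targets" is a list of rows, each an object with "xyz": the shift along the world's x, y, z in units of 0.5 m (1.0 is 0.5 m), a list of three; "yaw": the turn about the world's z in units of 60 degrees (1.0 is 60 degrees); "grip": the closure, from 0 (fully open) to 1 (shut). A call has exactly 10 rows; each row is the pose to reach, as a shift and turn from the pose commanded when the call began; what a row does not reach only later rows make up. A row lasts 1/12 s, in which the tool goes at most 41.7 mm and 7.16 degrees, less where a joint would pass 70% of its speed; a pose out of reach is approached as far as the arm can. A call with a number of a shift or a turn outside -1 to 1 is refused whole. A call with a gripper value outside its range is refused whole. The fingers move at their own pace and stop on an object; the grip force is fixed at half the most. Time passes only in rows, so rows that repeat a pose let the fingers close, or fill a call up. It gives the time, the measured TCP pose, the force and the opening at its end, in the units of the state.
- get_state(): the state, without advancing time (a new reading comes with each control period).
- capture(name): name is "scene" or "top"; returns (picture, depth): 384x512x3 uint8, red, green, blue; 384x512 float32, m along the optical axis (not along the pixel's ray), 0 where there is no reading.
- calibration(name): a dict with "camera_matrix" (3x3 intrinsics, pixels), "R" (3x3) and "t" (3): a world point X has camera coordinates R X + t. Camera axes: x right, y down, z forward; pixel columns grow to the right and rows downward; lengths in m; the calibration is good to about 2 mm. A picture is of the moment at which its call begins. calibration takes no time and is no camera call.
- hand_in(): hands the job in, once; it reports no verdict.
Trained networks look in the newest picture that a camera, given by its name, has taken for a name from the list of things; names that differ only in an ending like _2 or _b are one class to them, and where a whole thing is asked for, a point or a joint stands for the part that bears it (a point fixed in the world has none). Each returns a list of dicts, best first, with "p" (0 to 1); they miss things now and then, are a little off and sometimes report something else, mostly with a low value. They report only what shows in the picture. A call takes as long as a camera call. They do not tell look-alikes from the thing itself.
- masks_of(camera, target): "region" (384x512 bool, what is visible of it) and "bbox" ([left, top, right, bottom] in pixels, round what is visible of it).
- landmark_of(camera, target): "at" ([column, row] in pixels: a listed point, or the origin of a listed thing).
The state is a dict: "time_s": time; "joints": joint angles; "qd": joint speeds; "tau": joint torques, N m; "position": TCP position; "tcp_rot": TCP orientation; "wrist_force": force on the tool from outside, world axes, zero at the start; "ft_torque": the same for the moment, N m; "opening": finger opening in m.
Only numpy, scipy, OpenCV 4.12 (cv2) and the standard library are available. Lean on these libraries where they do the work, as an engineer would, in place of code of your own. Each camera call takes 0.05 s, during which the arm holds its last target. There are 200 camera calls.

### The job

Put the cream and the brick-red soap ball from the green soap holder away in the steel caddy, one in each of its two empty compartments and in the nest in the middle. The sprung drain grids inside are set at different heights, so lower each ball gently until you feel it rest on its grid before letting go: do not drop it and do not press it down. Leave the blue ball already in the caddy, the lota, the mug, the bottle and the tweezers where they are.

Things in the scene. Friction and masses are not known exactly. Their poses are not given: they have to be found in the camera images.
- rack: Dark teak base plate of the caddy, fixed, 150 (its x) x 230 (its y) x 8 mm; origin: centre of its underside on the shelf. The three steel compartments stand side by side on it, 72 mm apart along its y, long side along its x, in an order that differs each time.
- cup_a: Open steel compartment, fixed. Outside 138 (its x) x 70 (its y) x 72 mm high, walls 4 mm, opening 130 x 62 mm. Origin: centre of its underside, 8 mm above the shelf. Inside, a white drain grid, softly sprung (0.65 N/mm, 6 mm travel), lies 10 to 32 mm above the origin, other each time and not reported; four 4 mm high ribs, 28 mm apart, form the nest in its middle. Empty at the start.
- cup_b: Open steel compartment, fixed. Outside 138 (its x) x 70 (its y) x 72 mm high, walls 4 mm, opening 130 x 62 mm. Origin: centre of its underside, 8 mm above the shelf. Inside, a white drain grid, softly sprung (0.65 N/mm, 6 mm travel), lies 10 to 32 mm above the origin, other each time and not reported; four 4 mm high ribs, 28 mm apart, form the nest in its middle. Empty at the start.
- cup_c: Open steel compartment, fixed. Outside 138 (its x) x 70 (its y) x 72 mm high, walls 4 mm, opening 130 x 62 mm. Origin: centre of its underside, 8 mm above the shelf. Inside, a white drain grid, softly sprung (0.65 N/mm, 6 mm travel), lies 10 to 32 mm above the origin, other each time and not reported; four 4 mm high ribs, 28 mm apart, form the nest in its middle. Holds the blue ball.
- holder: Oval green soap holder, loose, 276 (its y) x 80 (its x) mm, rim 9 mm high, 0.35 kg; origin: centre of its underside on the shelf. The two soap balls lie in nests of 4 mm ribs on its 4 mm thick plate, 50 mm from its centre to either side along its y.
- soap_a_center (a point): Cream soap ball, hard and smooth, 44 mm in diameter, about 55 g. Point: the centre of the ball. Starts in the green holder, centre 26 mm above the shelf.
- soap_b_center (a point): Brick-red soap ball, hard and smooth, 44 mm in diameter, about 55 g. Point: the centre of the ball. Starts in the green holder, centre 26 mm above the shelf.
- soap_c_center (a point): Blue soap ball, hard and smooth, 44 mm in diameter, about 55 g. Point: the centre of the ball. Already lies in compartment cup_c; leave it.
- soap_a: The cream soap ball itself; its origin is the point of its surface that was lowest at the start and turns with it: use soap_a_center.
- soap_b: The brick-red soap ball itself; its origin is the point of its surface that was lowest at the start and turns with it: use soap_b_center.
- lota: Polished steel lota (round water pot), 104 mm wide, 100 mm high, bystander; origin: centre of its underside.
- mug: Yellow plastic mug, 90 mm wide, 95 mm high, bystander; origin: centre of its underside.
- bottle: Green glass bottle with white twist cap, 60 mm wide, 160 mm high, bystander; origin: centre of its underside.
- tweezers: Steel tweezers lying flat, 105 mm long (its x), 25 mm wide, 8 mm thick, bystander; origin: its middle, on the shelf.
Mind the look-alikes: they are no part of the job. Of the things like the soap_b, leave any that is black or purple; of the rest the smaller one is meant.

How it is judged:
At the end, for the whole second after the job is handed in: The cream and the brick-red ball each rest, released, in a different one of the two compartments that were empty (centre within 12 mm of its middle lengthwise and crosswise, and 20 to 62 mm above its underside, speed under 0.03 m/s); the blue ball still lies likewise in its own compartment (((x of soap_a_center in the frame of cup_a between -0.012 and 0.012 m and y of soap_a_center in the frame of cup_a between -0.012 and 0.012 m and z of soap_a_center in the frame of cup_a between 0.02 and 0.062 m and x of soap_b_center in the frame of cup_b between -0.012 and 0.012 m and y of soap_b_center in the frame of cup_b between -0.012 and 0.012 m and z of soap_b_center in the frame of cup_b between 0.02 and 0.062 m) or (x of soap_a_center in the frame of cup_b between -0.012 and 0.012 m and y of soap_a_center in the frame of cup_b between -0.012 and 0.012 m and z of soap_a_center in the frame of cup_b between 0.02 and 0.062 m and x of soap_b_center in the frame of cup_a between -0.012 and 0.012 m and y of soap_b_center in the frame of cup_a between -0.012 and 0.012 m and z of soap_b_center in the frame of cup_a between 0.02 and 0.062 m)) and x of soap_c_center in the frame of cup_c between -0.012 and 0.012 m and y of soap_c_center in the frame of cup_c between -0.012 and 0.012 m and z of soap_c_center in the frame of cup_c between 0.02 and 0.062 m and linear speed of each of soap_a, soap_b below 0.03 m/s); the robot touches nothing.
It fails at once if the cream or brick-red soap ball is dropped or sent rolling (faster than 0.3 m/s while not touched by the fingers; a free fall of about 5 mm) ((linear speed of soap_a above 0.3 m/s and contact force between soap_a and the fingers below 0.02 N) or (linear speed of soap_b above 0.3 m/s and contact force between soap_b and the fingers below 0.02 N)).
It fails at once if the cream or brick-red soap ball is pressed against a compartment with more than 4.5 N (contact force between any of soap_a, soap_b and cup_a above 4.5 N or contact force between any of soap_a, soap_b and cup_b above 4.5 N or contact force between any of soap_a, soap_b and cup_c above 4.5 N).
It fails at once if the blue soap ball already put away is moved by more than 20 mm (distance of soap_c_center from where it was at the start of the episode above 0.02 m).
It fails at once if the lota, mug, bottle or tweezers are moved by more than 30 mm (distance of any of lota, mug, bottle, tweezers from where it was at the start of the episode above 0.03 m).
It also fails if it takes over 64 s, if anything falls off the work surface, if the arm or the gripper's body presses on something with over 40 N, if the wrist force passes 120 N, or if a joint passes its speed limit or range.

## Working session

There is one attempt and no reset: what is moved stays moved. The work goes in short steps, Python scripts to look and compute and a tool call to move; the robot and the scene stay as the last step left them, time stands still between calls to the robot, and variables do not carry over. Pictures are saved under pics/ and viewed, about 8 in all and at most 12, crops included, and the job is handed in when it is done.

Besides the shell and the picture viewer there is one more tool, called after ">>>" by a JSON object that holds its "fn" and its "kwargs", one argument or row to a line. drive_tool: Moves the arm, as the interface text tells. Its arguments: {"type":"object","properties":{"targets":{"type":"array","items":{"type":"object","properties":{"xyz":{"type":"array","items":{"type":"number","minimum":-1,"maximum":1}},"yaw":{"type":"number","minimum":-1,"maximum":1},"grip":{"type":"number"}}}}},"required":["targets"]}

```bash
mkdir -p pics; cat > h.py <<'E'
import numpy as np, cv2
from rig import *
def world(cam, uv, depth):
    c=calibration(cam);K=np.array(c["camera_matrix"]);R=np.array(c["R"]);t=np.array(c["t"])
    p=np.linalg.inv(K)@np.array([uv[0],uv[1],1.0])*depth
    return R.T@(p-t)
def cloud(cam,d):
    c=calibration(cam);K=np.array(c["camera_matrix"]);R=np.array(c["R"]);t=np.array(c["t"])
    v,u=np.mgrid[:d.shape[0],:d.shape[1]]
    p=np.stack([(u-K[0,2])/K[0,0]*d,(v-K[1,2])/K[1,1]*d,d],-1)
    return (p-t)@R
def proj(cam,X):
    c=calibration(cam);p=np.array(c["R"])@np.array(X)+np.array(c["t"]);q=np.array(c["camera_matrix"])@p;return q[:2]/q[2]
E
python3 - <<'E'
from h import *
ims={}
for n in("scene","top"):
    im,d=capture(n);np.savez(f"{n}.npz",im=im,d=d);ims[n]=im
    cl=cloud(n,d)
    c=calibration(n);print(n,"cam at",-np.array(c["R"]).T@np.array(c["t"]))
    for t in("soap_a_center","soap_b_center","soap_c_center","rack","cup_a","cup_c","holder","lota","mug","bottle","tweezers"):
        for r in masks_of(n,t):
            if r["p"]<.3: continue
            m=r["region"]&(d>0); P=cl[m]
            print(t,round(r["p"],2),np.array(r["bbox"]).round().tolist(),P.mean(0).round(3) if len(P) else None,"zmax",P[:,2].max().round(3) if len(P) else None)
cv2.imwrite("pics/top.png",cv2.resize(ims["top"],(800,600))[:,:,::-1]);cv2.imwrite("pics/scene.png",cv2.resize(ims["scene"],(800,600))[:,:,::-1])
print(get_state())
E
```

```text
scene cam at [ 1.41638668 -0.52843702  0.99296513]
soap_a_center 0.54 [269.0, 172.0, 283.0, 187.0] [0.527 0.158 0.033] zmax 0.051
soap_b_center 0.76 [242.0, 144.0, 259.0, 163.0] [0.374 0.174 0.041] zmax 0.061
soap_b_center 0.69 [267.0, 140.0, 286.0, 155.0] [0.389 0.263 0.044] zmax 0.068
soap_b_center 0.47 [288.0, 163.0, 301.0, 175.0] [0.506 0.252 0.034] zmax 0.051
soap_b_center 0.46 [289.0, 137.0, 300.0, 142.0] [0.383 0.352 0.031] zmax 0.046
soap_c_center 0.67 [171.0, 212.0, 188.0, 230.0] [ 0.528 -0.177  0.06 ] zmax 0.075
rack 0.54 [140.0, 227.0, 227.0, 260.0] [ 0.561 -0.215  0.007] zmax 0.015
cup_a 0.9 [138.0, 202.0, 181.0, 257.0] [ 0.507 -0.243  0.045] zmax 0.085
cup_a 0.86 [186.0, 186.0, 228.0, 240.0] [ 0.536 -0.099  0.049] zmax 0.084
cup_a 0.77 [162.0, 192.0, 200.0, 247.0] [ 0.53  -0.172  0.051] zmax 0.085
cup_c 0.9 [138.0, 202.0, 181.0, 257.0] [ 0.507 -0.243  0.045] zmax 0.085
cup_c 0.86 [186.0, 186.0, 228.0, 240.0] [ 0.536 -0.099  0.049] zmax 0.084
cup_c 0.77 [162.0, 192.0, 200.0, 247.0] [ 0.53  -0.172  0.051] zmax 0.085
holder 0.57 [251.0, 156.0, 313.0, 206.0] [0.518 0.196 0.0
[... 1787 characters left out ...]
ints': array([ 1.06878826,  0.53642345, -0.00437088,  1.53788109,  0.00261623,
        1.06728056, -0.07119101]), 'qd': array([-1.44939103e-03,  1.72573258e-03,  1.83004219e-04,  1.38789823e-03,
        1.65111280e-05, -5.56265754e-04,  1.52828743e-05]), 'tau': array([-1.44155392e-04, -5.70896459e+01,  9.90326330e-01, -2.51915127e+01,
       -5.62576926e-02,  1.09691836e-02,  5.17553360e-05]), 'position': array([ 0.27437706, -0.5892597 ,  0.23870835]), 'tcp_rot': array([ 8.43258178e-01, -5.37508738e-01, -7.97827974e-06,  2.85190783e-05]), 'wrist_force': array([-0.29660815,  0.20026984,  0.06627925]), 'ft_torque': array([-0.00861728,  0.01833018, -0.04189982]), 'opening': 0.08783864554047054}
```

View pics/top.png

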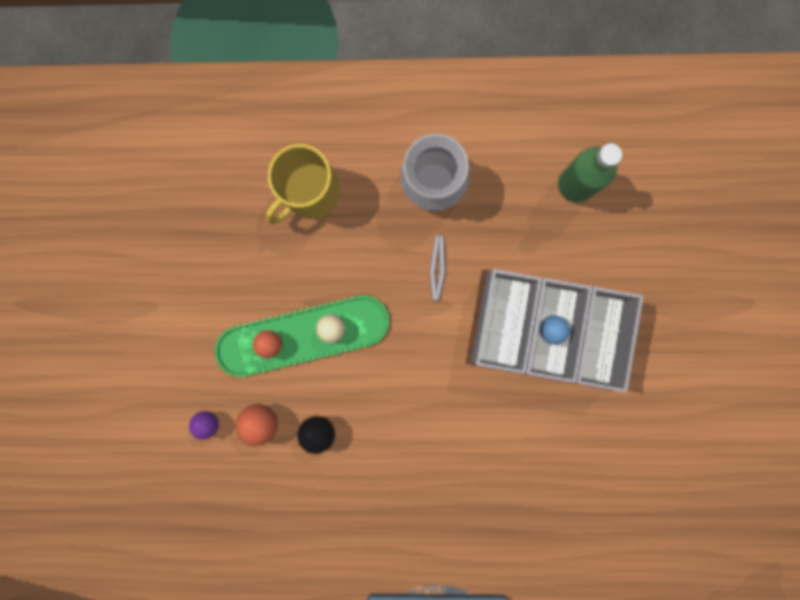

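View pics/scene.png

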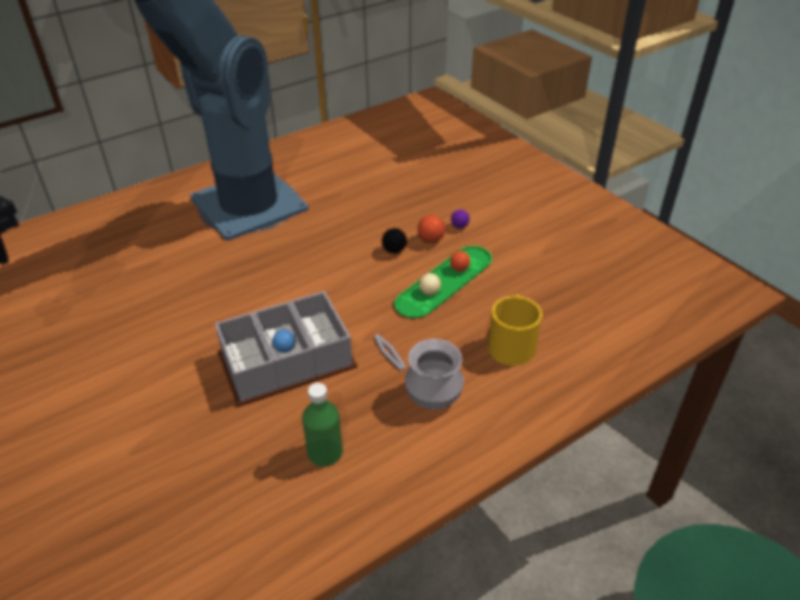

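```bash
python3 - <<'E'
from h import *
from scipy.optimize import least_squares
for n in("top","scene"):
    z=np.load(n+".npz");im,d=z["im"],z["d"];cl=cloud(n,d);ok=d>0
    X=cl
    for nm,c in(("a",(.521,.158,.026)),("b",(.499,.254,.026)),("c",(.522,-.172,.055))):
        c=np.array(c)
        m=ok&(np.hypot(X[...,0]-c[0],X[...,1]-c[1])<.021)&(X[...,2]>(.03 if nm!="c" else .058))
        P=X[m]
        f=least_squares(lambda q:np.linalg.norm(P-q,axis=1)-.022,c,loss="soft_l1",f_scale=.001)
        print(n,nm,f.x.round(4),len(P),"rms",np.sqrt((f.fun**2).mean()).round(4))
    m=ok&(abs(X[...,2]-.081)<.006)&(abs(X[...,0]-.52)<.12)&(X[...,1]<-.03)&(X[...,1]>-.34)
    P=X[m][:,:2].astype(np.float32)*1000
    r=cv2.minAreaRect(P);print("rim",r, cv2.boxPoints(r).round(1).tolist(),X[m][:,2].mean())
    hsv=cv2.cvtColor(im,cv2.COLOR_RGB2HSV)
    g=ok&(hsv[...,0]>50)&(hsv[...,0]<80)&(hsv[...,1]>120)&(abs(X[...,2])<.015)&(abs(X[...,0]-.51)<.12)&(X[...,1]>.05)
    print("holder",cv2.minAreaRect(X[g][:,:2].astype(np.float32)*1000))
    if n=="top":
        c=np.array(r[0])/1000
        box=cv2.boxPoints(r)
        e=box[1]-box[0];e2=box[2]-box[1]
        L=e if np.linalg.norm(e)>np.linalg.norm(e2) else e2
        L=L/np.linalg.norm(L); S=np.array([-L[1],L[0]])
        for k in(-1,0,1):
            q=c+k*.072*L; rel=X[...,:2]-q
            for s in np.arange(-.055,.06,.01):
                mm=ok&(abs(rel@L)<.02)&(abs(rel@S-s)<.005)&(X[...,2]<.078)
                print(k,q.round(4),s.round(3),np.percentile(X[mm][:,2],[20,50,80]).round(4) if mm.any() else None)
        print("L",L)
        cv2.imwrite("pics/crop.png",np.hstack([cv2.resize(im[180:300,110:260],(400,320),interpolation=2),cv2.resize(im[165:265,295:420],(400,320),interpolation=2)])[:,:,::-1])
E
```

```text
top a [0.5209 0.1603 0.0274] 245 rms 0.001
top b [0.4975 0.2576 0.0273] 239 rms 0.0011
top c [ 0.5175 -0.1736  0.0522] 240 rms 0.001
rim ((517.7183837890625, -173.89266967773438), (214.91871643066406, 138.1488037109375), 79.45496368408203) [[430.1000061035156, -266.8999938964844], [566.0, -292.20001220703125], [605.2999877929688, -80.9000015258789], [469.5, -55.599998474121094]] 0.08075969275804844
holder ((508.0348815917969, 208.46368408203125), (74.92359924316406, 275.27325439453125), 13.579172134399414)
-1 [ 0.5045 -0.2447] -0.055 [0.0231 0.0243 0.026 ]
-1 [ 0.5045 -0.2447] -0.045 [0.0226 0.0237 0.0265]
-1 [ 0.5045 -0.2447] -0.035 [0.0226 0.0238 0.0255]
-1 [ 0.5045 -0.2447] -0.025 [0.0226 0.0238 0.0254]
-1 [ 0.5045 -0.2447] -0.015 [0.0237 0.0255 0.028 ]
-1 [ 0.5045 -0.2447] -0.005 [0.0219 0.0233 0.0251]
-1 [ 0.5045 -0.2447] 0.005 [0.023  0.0245 0.0261]
-1 [ 0.5045 -0.2447] 0.015 [0.0228 0.0251 0.0274]
-1 [ 0.5045 -0.2447] 0.025 [0.0226 0.0238 0.0262]
-1 [ 0.5045 -0.2447] 0.035 [0.0224 0.024  0.0256]
-1 [ 0.5045 -0.2447] 0.045 [0.0227 0.0241 0.0259]
-1 [ 0.5045 -0.2447] 0.055 [0.02
[... 1055 characters left out ...]
56]
1 [ 0.5309 -0.1031] 0.035 [0.0321 0.0337 0.0354]
1 [ 0.5309 -0.1031] 0.045 [0.032  0.0339 0.036 ]
1 [ 0.5309 -0.1031] 0.055 [0.0325 0.0336 0.0357]
L [0.1830083 0.9831114]
scene a [0.5215 0.1604 0.0258] 95 rms 0.0023
scene b [0.4979 0.2583 0.0256] 90 rms 0.0025
scene c [ 0.5187 -0.173   0.0508] 119 rms 0.0021
rim ((519.5210571289062, -172.32440185546875), (215.75115966796875, 143.16368103027344), 78.9752426147461) [[428.6000061035156, -264.5], [569.2000122070312, -291.8999938964844], [610.4000244140625, -80.0999984741211], [469.8999938964844, -52.79999923706055]] 0.07939921003155888
holder ((510.5037841796875, 208.03684997558594), (82.65037536621094, 281.4156494140625), 13.24914836883545)
```

View pics/crop.png

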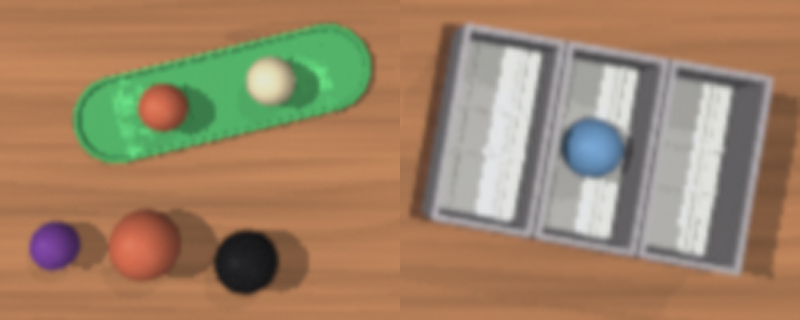

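Candidates for soap_b (top, 512 px): small red in the holder (171,220), bigger red (165,271), black (202,277), purple (130,272). Of these, the small red one in the holder is meant, and the crop confirms it. The cream ball is at (213,209). The caddy's outer two compartments are empty and the blue ball is in the middle one. I'll do the cream ball first.

>>> {"fn": "drive_tool", "kwargs": {
  "targets": [
    {"xyz": [0.26, 0.75, 0], "yaw": -0.19, "grip": 0.2},
    {"xyz": [0.26, 0.75, 0], "yaw": -0.19, "grip": 0.2},
    {"xyz": [0.26, 0.75, 0], "yaw": -0.19, "grip": 0.2},
    {"xyz": [0.26, 0.75, 0], "yaw": -0.19, "grip": 0.2},
    {"xyz": [0.26, 0.75, 0], "yaw": -0.19, "grip": 0.2},
    {"xyz": [0.26, 0.75, 0], "yaw": -0.19, "grip": 0.2},
    {"xyz": [0.26, 0.75, 0], "yaw": -0.19, "grip": 0.2},
    {"xyz": [0.26, 0.75, 0], "yaw": -0.19, "grip": 0.2},
    {"xyz": [0.26, 0.75, 0], "yaw": -0.19, "grip": 0.2},
    {"xyz": [0.26, 0.75, 0], "yaw": -0.19, "grip": 0.2}
  ]
}}

```text
time_s: 2.03
position: [0.4058, -0.2095, 0.2391]
tcp_rot: [0.787, -0.617, 0.0, -0.001]
wrist_force: [0.8, 0.7, 0.1]
opening: 0.0706
```

>>> {"fn": "drive_tool", "kwargs": {
  "targets": [
    {"xyz": [0.23, 0.74, -0.24], "yaw": 0, "grip": 0.2},
    {"xyz": [0.23, 0.74, -0.24], "yaw": 0, "grip": 0.2},
    {"xyz": [0.23, 0.74, -0.24], "yaw": 0, "grip": 0.2},
    {"xyz": [0.23, 0.74, -0.24], "yaw": 0, "grip": 0.2},
    {"xyz": [0.23, 0.74, -0.24], "yaw": 0, "grip": 0.2},
    {"xyz": [0.23, 0.74, -0.24], "yaw": 0, "grip": 0.2},
    {"xyz": [0.23, 0.74, -0.24], "yaw": 0, "grip": 0.2},
    {"xyz": [0.23, 0.74, -0.24], "yaw": 0, "grip": 0.2},
    {"xyz": [0.23, 0.74, -0.24], "yaw": 0, "grip": 0.2},
    {"xyz": [0.23, 0.74, -0.24], "yaw": 0, "grip": 0.2}
  ]
}}

```text
time_s: 2.87
position: [0.5197, 0.1597, 0.1179]
tcp_rot: [0.786, -0.618, -0.0, -0.001]
wrist_force: [-0.1, 0.0, -0.1]
opening: 0.0706
```

>>> {"fn": "drive_tool", "kwargs": {
  "targets": [
    {"xyz": [0.002, 0.001, -0.08], "yaw": 0, "grip": 0.2},
    {"xyz": [0.002, 0.001, -0.14], "yaw": 0, "grip": 0.2},
    {"xyz": [0.002, 0.001, -0.18], "yaw": 0, "grip": 0.2},
    {"xyz": [0.002, 0.001, -0.2], "yaw": 0, "grip": 0.2},
    {"xyz": [0.002, 0.001, -0.21], "yaw": 0, "grip": 0.2},
    {"xyz": [0.002, 0.001, -0.215], "yaw": 0, "grip": 0.2},
    {"xyz": [0.002, 0.001, -0.215], "yaw": 0, "grip": 0.2},
    {"xyz": [0.002, 0.001, -0.215], "yaw": 0, "grip": 0.2},
    {"xyz": [0.002, 0.001, -0.215], "yaw": 0, "grip": 0.2},
    {"xyz": [0.002, 0.001, -0.215], "yaw": 0, "grip": 0.2}
  ]
}}

```text
time_s: 3.7
position: [0.5211, 0.1564, 0.0122]
tcp_rot: [0.786, -0.619, 0.0, -0.001]
wrist_force: [0.4, 0.6, -0.4]
opening: 0.0706
```

>>> {"fn": "drive_tool", "kwargs": {
  "targets": [
    {"xyz": [0, 0, 0], "yaw": 0, "grip": 0.3},
    {"xyz": [0, 0, 0], "yaw": 0, "grip": 0.35},
    {"xyz": [0, 0, 0], "yaw": 0, "grip": 0.4},
    {"xyz": [0, 0, 0], "yaw": 0, "grip": 0.45},
    {"xyz": [0, 0, 0], "yaw": 0, "grip": 0.5},
    {"xyz": [0, 0, 0], "yaw": 0, "grip": 0.6},
    {"xyz": [0, 0, 0], "yaw": 0, "grip": 0.7},
    {"xyz": [0, 0, 0], "yaw": 0, "grip": 0.7},
    {"xyz": [0, 0, 0], "yaw": 0, "grip": 0.7},
    {"xyz": [0, 0, 0], "yaw": 0, "grip": 0.7}
  ]
}}

```text
time_s: 4.53
position: [0.5206, 0.1571, 0.0115]
tcp_rot: [0.786, -0.618, -0.0, -0.001]
wrist_force: [-1.5, 5.8, 5.7]
opening: 0.0428
```

>>> {"fn": "drive_tool", "kwargs": {
  "targets": [
    {"xyz": [0, 0, 0.01], "yaw": 0, "grip": 0.7},
    {"xyz": [0, 0, 0.02], "yaw": 0, "grip": 0.7},
    {"xyz": [0, 0, 0.04], "yaw": 0, "grip": 0.7},
    {"xyz": [0, 0, 0.08], "yaw": 0, "grip": 0.7},
    {"xyz": [0, 0, 0.14], "yaw": 0, "grip": 0.7},
    {"xyz": [0, 0, 0.2], "yaw": 0, "grip": 0.7},
    {"xyz": [0, 0, 0.26], "yaw": 0, "grip": 0.7},
    {"xyz": [0, 0, 0.3], "yaw": 0, "grip": 0.7},
    {"xyz": [0, 0, 0.3], "yaw": 0, "grip": 0.7},
    {"xyz": [0, 0, 0.3], "yaw": 0, "grip": 0.7}
  ]
}}

```text
time_s: 5.37
position: [0.5211, 0.1556, 0.1625]
tcp_rot: [0.785, -0.619, 0.001, -0.001]
wrist_force: [-0.6, -0.6, -2.4]
opening: 0.0425
```

>>> {"fn": "drive_tool", "kwargs": {
  "targets": [
    {"xyz": [-0.003, -0.08, 0], "yaw": 0.09, "grip": 0.7},
    {"xyz": [-0.006, -0.16, 0], "yaw": 0.18, "grip": 0.7},
    {"xyz": [-0.009, -0.24, 0], "yaw": 0.27, "grip": 0.7},
    {"xyz": [-0.012, -0.32, 0], "yaw": 0.36, "grip": 0.7},
    {"xyz": [-0.016, -0.4, 0], "yaw": 0.45, "grip": 0.7},
    {"xyz": [-0.02, -0.48, 0], "yaw": 0.54, "grip": 0.7},
    {"xyz": [-0.023, -0.56, 0], "yaw": 0.63, "grip": 0.7},
    {"xyz": [-0.026, -0.64, 0], "yaw": 0.72, "grip": 0.7},
    {"xyz": [-0.03, -0.72, 0], "yaw": 0.81, "grip": 0.7},
    {"xyz": [-0.032, -0.8, 0], "yaw": 0.9, "grip": 0.7}
  ]
}}

```text
time_s: 6.2
position: [0.5023, -0.2457, 0.1596]
tcp_rot: [0.981, -0.192, -0.002, -0.0]
wrist_force: [0.7, 0.2, -1.2]
opening: 0.043
```

>>> {"fn": "drive_tool", "kwargs": {
  "targets": [
    {"xyz": [0, 0, 0], "yaw": 0.1, "grip": 0.7},
    {"xyz": [0, 0, 0], "yaw": 0.2, "grip": 0.7},
    {"xyz": [0, 0, 0], "yaw": 0.2, "grip": 0.7},
    {"xyz": [0, 0, 0], "yaw": 0.2, "grip": 0.7},
    {"xyz": [0, 0, 0], "yaw": 0.2, "grip": 0.7},
    {"xyz": [0, 0, 0], "yaw": 0.2, "grip": 0.7},
    {"xyz": [0, 0, 0], "yaw": 0.2, "grip": 0.7},
    {"xyz": [0, 0, 0], "yaw": 0.2, "grip": 0.7},
    {"xyz": [0, 0, 0], "yaw": 0.2, "grip": 0.7},
    {"xyz": [0, 0, 0], "yaw": 0.2, "grip": 0.7}
  ]
}}

```text
time_s: 7.03
position: [0.5045, -0.2436, 0.1613]
tcp_rot: [0.996, -0.091, 0.0, 0.0]
wrist_force: [1.1, -1.1, -0.5]
opening: 0.0427
```

```bash
cat > m.py <<'E'
from h import *
from scipy.optimize import least_squares
import sys
s=get_state();q=s["tcp_rot"];print(s["time_s"],s["position"].round(4),"jaw deg",np.degrees(2*np.arctan2(q[1],q[0])).round(1),s["wrist_force"].round(2),"j7",s["joints"][6])
for n in("top","scene"):
    im,d=capture(n);X=cloud(n,d);best=masks_of(n,sys.argv[1])
    for r in best[:4]:
        m=r["region"]&(d>0)
        if r["p"]<.3 or m.sum()<15: continue
        P=X[m];P=P[P[:,2]>P[:,2].max()-.03];rad=.022
        f=least_squares(lambda q:np.linalg.norm(P-q,axis=1)-rad,P.mean(0)-[0,0,.01],loss="soft_l1",f_scale=.001)
        print(n,round(r["p"],2),f.x.round(4),m.sum(),np.array(r["bbox"]).round())
    cv2.imwrite(f"pics/{sys.argv[2]}_{n}.png",cv2.resize(im[100:300,100:440] if n=="top" else im[120:300,100:350],(800,480))[:,:,::-1])
E
python3 m.py soap_a_center p1
```

```text
7.0333 [ 0.5045 -0.2436  0.1613] jaw deg -10.4 [ 1.11 -1.11 -0.51] j7 -0.06250824695581045
top 0.54 [ 0.4951 -0.2157  0.2189] 186 [395. 210. 406. 232.]
```

>>> {"fn": "drive_tool", "kwargs": {
  "targets": [
    {"xyz": [0, -0.002, -0.04], "yaw": 0, "grip": 0.7},
    {"xyz": [0, -0.002, -0.08], "yaw": 0, "grip": 0.7},
    {"xyz": [0, -0.002, -0.12], "yaw": 0, "grip": 0.7},
    {"xyz": [0, -0.002, -0.16], "yaw": 0, "grip": 0.7},
    {"xyz": [0, -0.002, -0.19], "yaw": 0, "grip": 0.7},
    {"xyz": [0, -0.002, -0.21], "yaw": 0, "grip": 0.7},
    {"xyz": [0, -0.002, -0.22], "yaw": 0, "grip": 0.7},
    {"xyz": [0, -0.002, -0.228], "yaw": 0, "grip": 0.7},
    {"xyz": [0, -0.002, -0.232], "yaw": 0, "grip": 0.7},
    {"xyz": [0, -0.002, -0.232], "yaw": 0, "grip": 0.7}
  ]
}}

```text
time_s: 8.07
position: [0.5047, -0.2449, 0.0455]
tcp_rot: [0.996, -0.091, 0.0, 0.0]
wrist_force: [-0.1, 0.8, -1.3]
opening: 0.0426
```

>>> {"fn": "drive_tool", "kwargs": {
  "targets": [
    {"xyz": [0, 0, -0.001], "yaw": 0, "grip": 0.7},
    {"xyz": [0, 0, -0.002], "yaw": 0, "grip": 0.7},
    {"xyz": [0, 0, -0.004], "yaw": 0, "grip": 0.7},
    {"xyz": [0, 0, -0.006], "yaw": 0, "grip": 0.7},
    {"xyz": [0, 0, -0.008], "yaw": 0, "grip": 0.7},
    {"xyz": [0, 0, -0.01], "yaw": 0, "grip": 0.7},
    {"xyz": [0, 0, -0.012], "yaw": 0, "grip": 0.7},
    {"xyz": [0, 0, -0.014], "yaw": 0, "grip": 0.7},
    {"xyz": [0, 0, -0.014], "yaw": 0, "grip": 0.7},
    {"xyz": [0, 0, -0.014], "yaw": 0, "grip": 0.7}
  ]
}}

```text
time_s: 8.9
position: [0.5043, -0.2447, 0.0381]
tcp_rot: [0.996, -0.091, -0.0, -0.0]
wrist_force: [0.0, 1.1, -0.6]
opening: 0.0429
```

>>> {"fn": "drive_tool", "kwargs": {
  "targets": [
    {"xyz": [0, 0, -0.001], "yaw": 0, "grip": 0.7},
    {"xyz": [0, 0, -0.002], "yaw": 0, "grip": 0.7},
    {"xyz": [0, 0, -0.003], "yaw": 0, "grip": 0.7},
    {"xyz": [0, 0, -0.004], "yaw": 0, "grip": 0.7},
    {"xyz": [0, 0, -0.005], "yaw": 0, "grip": 0.7},
    {"xyz": [0, 0, -0.006], "yaw": 0, "grip": 0.7},
    {"xyz": [0, 0, -0.007], "yaw": 0, "grip": 0.7},
    {"xyz": [0, 0, -0.008], "yaw": 0, "grip": 0.7},
    {"xyz": [0, 0, -0.008], "yaw": 0, "grip": 0.7},
    {"xyz": [0, 0, -0.008], "yaw": 0, "grip": 0.7}
  ]
}}

```text
time_s: 9.73
position: [0.5044, -0.2447, 0.0342]
tcp_rot: [0.996, -0.091, -0.0, 0.0]
wrist_force: [0.2, 1.1, -0.4]
opening: 0.0426
```

>>> {"fn": "drive_tool", "kwargs": {
  "targets": [
    {"xyz": [0, 0, -0.001], "yaw": 0, "grip": 0.7},
    {"xyz": [0, 0, -0.002], "yaw": 0, "grip": 0.7},
    {"xyz": [0, 0, -0.003], "yaw": 0, "grip": 0.7},
    {"xyz": [0, 0, -0.003], "yaw": 0, "grip": 0.7},
    {"xyz": [0, 0, -0.003], "yaw": 0, "grip": 0.7},
    {"xyz": [0, 0, -0.003], "yaw": 0, "grip": 0.7},
    {"xyz": [0, 0, -0.003], "yaw": 0, "grip": 0.7},
    {"xyz": [0, 0, -0.003], "yaw": 0, "grip": 0.7},
    {"xyz": [0, 0, -0.003], "yaw": 0, "grip": 0.7},
    {"xyz": [0, 0, -0.003], "yaw": 0, "grip": 0.7}
  ]
}}

```text
time_s: 10.57
position: [0.5044, -0.2447, 0.0327]
tcp_rot: [0.996, -0.091, 0.0, 0.0]
wrist_force: [1.0, 0.3, 0.7]
opening: 0.0425
```

```bash
cat > f.py <<'E'
from h import *
F=[];Z=[];T=[]
for i in range(7):
    capture("top");s=get_state();F.append(s["wrist_force"]);Z.append(s["position"]);T.append(s["ft_torque"])
F=np.array(F);print("t",s["time_s"],"F",F.mean(0).round(2),"Fz",F[:,2].round(2),"pos",np.mean(Z,0).round(4),"T",np.mean(T,0).round(3))
E
python3 f.py
```

```text
t 10.9167 F [-0.06 -0.03 -0.48] Fz [-0.4  -0.72 -0.73 -0.01 -0.29 -0.67 -0.52] pos [ 0.5044 -0.2447  0.0327] T [-0.025 -0.064  0.008]
```

>>> {"fn": "drive_tool", "kwargs": {
  "targets": [
    {"xyz": [0, 0, -0.001], "yaw": 0, "grip": 0.7},
    {"xyz": [0, 0, -0.002], "yaw": 0, "grip": 0.7},
    {"xyz": [0, 0, -0.003], "yaw": 0, "grip": 0.7},
    {"xyz": [0, 0, -0.003], "yaw": 0, "grip": 0.7},
    {"xyz": [0, 0, -0.003], "yaw": 0, "grip": 0.7},
    {"xyz": [0, 0, -0.003], "yaw": 0, "grip": 0.7},
    {"xyz": [0, 0, -0.003], "yaw": 0, "grip": 0.7},
    {"xyz": [0, 0, -0.003], "yaw": 0, "grip": 0.7},
    {"xyz": [0, 0, -0.003], "yaw": 0, "grip": 0.7},
    {"xyz": [0, 0, -0.003], "yaw": 0, "grip": 0.7}
  ]
}}

```text
time_s: 11.75
position: [0.5044, -0.2447, 0.0312]
tcp_rot: [0.996, -0.091, 0.0, 0.0]
wrist_force: [-0.5, 0.4, -0.5]
opening: 0.0427
```

```bash
python3 f.py
```

```text
t 12.1 F [ 0.08 -0.01 -0.76] Fz [-1.26 -0.53 -1.17 -1.13 -0.15 -0.29 -0.77] pos [ 0.5044 -0.2447  0.0312] T [-0.034 -0.067 -0.011]
```

>>> {"fn": "drive_tool", "kwargs": {
  "targets": [
    {"xyz": [0, 0, -0.001], "yaw": 0, "grip": 0.7},
    {"xyz": [0, 0, -0.002], "yaw": 0, "grip": 0.7},
    {"xyz": [0, 0, -0.003], "yaw": 0, "grip": 0.7},
    {"xyz": [0, 0, -0.003], "yaw": 0, "grip": 0.7},
    {"xyz": [0, 0, -0.003], "yaw": 0, "grip": 0.7},
    {"xyz": [0, 0, -0.003], "yaw": 0, "grip": 0.7},
    {"xyz": [0, 0, -0.003], "yaw": 0, "grip": 0.7},
    {"xyz": [0, 0, -0.003], "yaw": 0, "grip": 0.7},
    {"xyz": [0, 0, -0.003], "yaw": 0, "grip": 0.7},
    {"xyz": [0, 0, -0.003], "yaw": 0, "grip": 0.7}
  ]
}}

```text
time_s: 12.93
position: [0.5044, -0.2447, 0.0297]
tcp_rot: [0.996, -0.091, -0.0, 0.0]
wrist_force: [-0.4, -0.6, -0.6]
opening: 0.0426
```

```bash
python3 f.py
```

```text
t 13.2833 F [ 0.09  0.04 -0.23] Fz [-0.26 -1.12  0.19  0.1  -0.11 -0.52  0.08] pos [ 0.5044 -0.2447  0.0297] T [-0.02  -0.018 -0.007]
```

>>> {"fn": "drive_tool", "kwargs": {
  "targets": [
    {"xyz": [0, 0, -0.001], "yaw": 0, "grip": 0.7},
    {"xyz": [0, 0, -0.002], "yaw": 0, "grip": 0.7},
    {"xyz": [0, 0, -0.003], "yaw": 0, "grip": 0.7},
    {"xyz": [0, 0, -0.003], "yaw": 0, "grip": 0.7},
    {"xyz": [0, 0, -0.003], "yaw": 0, "grip": 0.7},
    {"xyz": [0, 0, -0.003], "yaw": 0, "grip": 0.7},
    {"xyz": [0, 0, -0.003], "yaw": 0, "grip": 0.7},
    {"xyz": [0, 0, -0.003], "yaw": 0, "grip": 0.7},
    {"xyz": [0, 0, -0.003], "yaw": 0, "grip": 0.7},
    {"xyz": [0, 0, -0.003], "yaw": 0, "grip": 0.7}
  ]
}}

```text
time_s: 14.12
position: [0.5044, -0.2447, 0.0282]
tcp_rot: [0.996, -0.091, 0.0, 0.0]
wrist_force: [0.3, -0.2, 0.5]
opening: 0.0427
```

```bash
python3 f.py
```

```text
t 14.4667 F [-0.48 -0.05  0.73] Fz [-0.35  0.98  0.89  0.81 -0.02  0.79  2.04] pos [ 0.5044 -0.2447  0.0282] T [-0.024 -0.013  0.017]
```

>>> {"fn": "drive_tool", "kwargs": {
  "targets": [
    {"xyz": [0, 0, 0], "yaw": 0, "grip": 0.52},
    {"xyz": [0, 0, 0], "yaw": 0, "grip": 0.51},
    {"xyz": [0, 0, 0], "yaw": 0, "grip": 0.5},
    {"xyz": [0, 0, 0], "yaw": 0, "grip": 0.49},
    {"xyz": [0, 0, 0], "yaw": 0, "grip": 0.47},
    {"xyz": [0, 0, 0], "yaw": 0, "grip": 0.45},
    {"xyz": [0, 0, 0], "yaw": 0, "grip": 0.42},
    {"xyz": [0, 0, 0], "yaw": 0, "grip": 0.38},
    {"xyz": [0, 0, 0], "yaw": 0, "grip": 0.34},
    {"xyz": [0, 0, 0], "yaw": 0, "grip": 0.3}
  ]
}}

```text
time_s: 15.3
position: [0.5044, -0.2447, 0.0282]
tcp_rot: [0.996, -0.091, 0.0, 0.0]
wrist_force: [0.3, -0.4, -0.7]
opening: 0.0613
```

>>> {"fn": "drive_tool", "kwargs": {
  "targets": [
    {"xyz": [0, 0, 0], "yaw": 0, "grip": 0.3},
    {"xyz": [0, 0, 0], "yaw": 0, "grip": 0.25},
    {"xyz": [0, 0, 0.01], "yaw": 0, "grip": 0.25},
    {"xyz": [0, 0, 0.03], "yaw": 0, "grip": 0.25},
    {"xyz": [0, 0, 0.07], "yaw": 0, "grip": 0.25},
    {"xyz": [0, 0, 0.12], "yaw": 0, "grip": 0.2},
    {"xyz": [0, 0, 0.18], "yaw": 0, "grip": 0.2},
    {"xyz": [0, 0, 0.24], "yaw": 0, "grip": 0.2},
    {"xyz": [0, 0, 0.3], "yaw": 0, "grip": 0.2},
    {"xyz": [0, 0, 0.3], "yaw": 0, "grip": 0.2}
  ]
}}

```text
time_s: 16.13
position: [0.5079, -0.2458, 0.1849]
tcp_rot: [0.996, -0.091, 0.005, 0.002]
wrist_force: [1.7, -0.3, 0.1]
opening: 0.0706
```

>>> {"fn": "drive_tool", "kwargs": {
  "targets": [
    {"xyz": [-0.002, 0.08, 0], "yaw": -0.1, "grip": 0.2},
    {"xyz": [-0.004, 0.16, 0], "yaw": -0.2, "grip": 0.2},
    {"xyz": [-0.006, 0.24, 0], "yaw": -0.3, "grip": 0.2},
    {"xyz": [-0.008, 0.32, 0], "yaw": -0.4, "grip": 0.2},
    {"xyz": [-0.01, 0.4, 0], "yaw": -0.5, "grip": 0.2},
    {"xyz": [-0.01, 0.48, 0], "yaw": -0.6, "grip": 0.2},
    {"xyz": [-0.01, 0.54, 0], "yaw": -0.7, "grip": 0.2},
    {"xyz": [-0.01, 0.58, 0], "yaw": -0.8, "grip": 0.2},
    {"xyz": [-0.01, 0.6, 0], "yaw": -0.9, "grip": 0.2},
    {"xyz": [-0.01, 0.6, 0], "yaw": -1, "grip": 0.2}
  ]
}}

```text
time_s: 16.97
position: [0.4992, 0.059, 0.1789]
tcp_rot: [0.817, -0.577, -0.0, -0.001]
wrist_force: [0.4, -1.1, 0.0]
opening: 0.0707
```

```bash
python3 m.py soap_a_center p2; python3 m.py soap_b_center p3
```

```text
16.9667 [0.4992 0.059  0.1789] jaw deg -70.4 [ 0.41 -1.08  0.03] j7 -1.5869193616044506
top 0.64 [ 0.5051 -0.2451  0.0449] 308 [378. 209. 394. 228.]
scene 0.74 [ 0.5066 -0.2442  0.0434] 170 [147. 217. 164. 235.]
17.1667 [0.4994 0.0549 0.1785] jaw deg -70.3 [-0.79  0.47 -1.01] j7 -1.5780312765530031
top 0.73 [0.498  0.2564 0.0274] 267 [162. 210. 180. 229.]
top 0.72 [0.3734 0.3565 0.0233] 232 [122. 264. 140. 282.]
top 0.63 [0.3774 0.2693 0.0444] 597 [151. 258. 178. 287.]
scene 0.67 [0.3812 0.2692 0.0423] 253 [266. 140. 287. 157.]
scene 0.65 [0.3655 0.1792 0.0356] 207 [243. 147. 260. 165.]
scene 0.57 [0.3745 0.3565 0.0224] 119 [287. 135. 302. 144.]
```

View pics/p2_top.png

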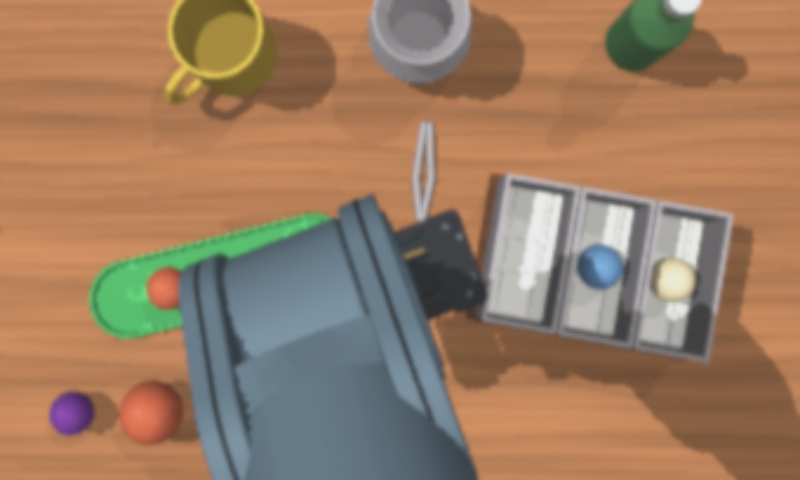

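>>> {"fn": "drive_tool", "kwargs": {
  "targets": [
    {"xyz": [0, 0.08, 0], "yaw": -0.1, "grip": 0.2},
    {"xyz": [-0.003, 0.16, -0.02], "yaw": -0.1, "grip": 0.2},
    {"xyz": [-0.003, 0.23, -0.05], "yaw": -0.1, "grip": 0.2},
    {"xyz": [-0.003, 0.3, -0.08], "yaw": -0.1, "grip": 0.2},
    {"xyz": [-0.003, 0.36, -0.12], "yaw": -0.1, "grip": 0.2},
    {"xyz": [-0.003, 0.404, -0.156], "yaw": -0.1, "grip": 0.2},
    {"xyz": [-0.003, 0.404, -0.156], "yaw": -0.1, "grip": 0.2},
    {"xyz": [-0.003, 0.404, -0.156], "yaw": -0.1, "grip": 0.2},
    {"xyz": [-0.003, 0.404, -0.156], "yaw": -0.1, "grip": 0.2},
    {"xyz": [-0.003, 0.404, -0.156], "yaw": -0.1, "grip": 0.2}
  ]
}}

```text
time_s: 18.2
position: [0.4989, 0.2555, 0.1009]
tcp_rot: [0.785, -0.619, 0.001, -0.0]
wrist_force: [0.2, 0.2, 0.1]
opening: 0.0701
```

>>> {"fn": "drive_tool", "kwargs": {
  "targets": [
    {"xyz": [-0.001, 0.003, -0.05], "yaw": 0, "grip": 0.2},
    {"xyz": [-0.001, 0.003, -0.1], "yaw": 0, "grip": 0.2},
    {"xyz": [-0.001, 0.003, -0.14], "yaw": 0, "grip": 0.2},
    {"xyz": [-0.001, 0.003, -0.16], "yaw": 0, "grip": 0.2},
    {"xyz": [-0.001, 0.003, -0.17], "yaw": 0, "grip": 0.2},
    {"xyz": [-0.001, 0.003, -0.175], "yaw": 0, "grip": 0.2},
    {"xyz": [-0.001, 0.003, -0.179], "yaw": 0, "grip": 0.2},
    {"xyz": [-0.001, 0.003, -0.179], "yaw": 0, "grip": 0.2},
    {"xyz": [-0.001, 0.003, -0.179], "yaw": 0, "grip": 0.2},
    {"xyz": [-0.001, 0.003, -0.179], "yaw": 0, "grip": 0.2}
  ]
}}

```text
time_s: 19.03
position: [0.4979, 0.259, 0.0115]
tcp_rot: [0.786, -0.619, 0.0, -0.001]
wrist_force: [-0.5, -0.2, -0.3]
opening: 0.0704
```

>>> {"fn": "drive_tool", "kwargs": {
  "targets": [
    {"xyz": [0, 0, 0], "yaw": 0, "grip": 0.3},
    {"xyz": [0, 0, 0], "yaw": 0, "grip": 0.35},
    {"xyz": [0, 0, 0], "yaw": 0, "grip": 0.4},
    {"xyz": [0, 0, 0], "yaw": 0, "grip": 0.45},
    {"xyz": [0, 0, 0], "yaw": 0, "grip": 0.5},
    {"xyz": [0, 0, 0], "yaw": 0, "grip": 0.6},
    {"xyz": [0, 0, 0], "yaw": 0, "grip": 0.7},
    {"xyz": [0, 0, 0], "yaw": 0, "grip": 0.7},
    {"xyz": [0, 0, 0], "yaw": 0, "grip": 0.7},
    {"xyz": [0, 0, 0], "yaw": 0, "grip": 0.7}
  ]
}}

```text
time_s: 19.87
position: [0.4974, 0.2587, 0.0107]
tcp_rot: [0.786, -0.619, 0.0, 0.0]
wrist_force: [-0.1, -0.4, -0.3]
opening: 0.0424
```

>>> {"fn": "drive_tool", "kwargs": {
  "targets": [
    {"xyz": [0, 0, 0.01], "yaw": 0, "grip": 0.7},
    {"xyz": [0, 0, 0.02], "yaw": 0, "grip": 0.7},
    {"xyz": [0, 0, 0.04], "yaw": 0, "grip": 0.7},
    {"xyz": [0, 0, 0.08], "yaw": 0, "grip": 0.7},
    {"xyz": [0, 0, 0.14], "yaw": 0, "grip": 0.7},
    {"xyz": [0, 0, 0.2], "yaw": 0, "grip": 0.7},
    {"xyz": [0, 0, 0.26], "yaw": 0, "grip": 0.7},
    {"xyz": [0, 0, 0.3], "yaw": 0, "grip": 0.7},
    {"xyz": [0, 0, 0.3], "yaw": 0, "grip": 0.7},
    {"xyz": [0, 0, 0.3], "yaw": 0, "grip": 0.7}
  ]
}}

```text
time_s: 20.7
position: [0.4981, 0.2591, 0.1625]
tcp_rot: [0.786, -0.619, 0.001, -0.001]
wrist_force: [0.1, -0.4, -0.5]
opening: 0.0428
```

>>> {"fn": "drive_tool", "kwargs": {
  "targets": [
    {"xyz": [0.007, -0.073, 0], "yaw": 0.1, "grip": 0.7},
    {"xyz": [0.014, -0.146, 0], "yaw": 0.2, "grip": 0.7},
    {"xyz": [0.02, -0.219, 0], "yaw": 0.3, "grip": 0.7},
    {"xyz": [0.027, -0.292, 0], "yaw": 0.4, "grip": 0.7},
    {"xyz": [0.034, -0.365, 0], "yaw": 0.5, "grip": 0.7},
    {"xyz": [0.04, -0.438, 0], "yaw": 0.6, "grip": 0.7},
    {"xyz": [0.047, -0.511, 0], "yaw": 0.7, "grip": 0.7},
    {"xyz": [0.054, -0.584, 0], "yaw": 0.8, "grip": 0.7},
    {"xyz": [0.06, -0.657, 0], "yaw": 0.9, "grip": 0.7},
    {"xyz": [0.066, -0.724, 0], "yaw": 1, "grip": 0.7}
  ]
}}

```text
time_s: 21.53
position: [0.5291, -0.1056, 0.1595]
tcp_rot: [0.99, -0.141, -0.001, 0.0]
wrist_force: [0.7, 1.6, -0.8]
opening: 0.0427
```

>>> {"fn": "drive_tool", "kwargs": {
  "targets": [
    {"xyz": [0, 0, 0], "yaw": 0.1, "grip": 0.7},
    {"xyz": [0, 0, 0], "yaw": 0.1, "grip": 0.7},
    {"xyz": [0, 0, 0], "yaw": 0.1, "grip": 0.7},
    {"xyz": [0, 0, 0], "yaw": 0.1, "grip": 0.7},
    {"xyz": [0, 0, 0], "yaw": 0.1, "grip": 0.7},
    {"xyz": [0, 0, 0], "yaw": 0.1, "grip": 0.7},
    {"xyz": [0, 0, 0], "yaw": 0.1, "grip": 0.7},
    {"xyz": [0, 0, 0], "yaw": 0.1, "grip": 0.7},
    {"xyz": [0, 0, 0], "yaw": 0.1, "grip": 0.7},
    {"xyz": [0, 0, 0], "yaw": 0.1, "grip": 0.7}
  ]
}}

```text
time_s: 22.37
position: [0.5304, -0.1031, 0.1607]
tcp_rot: [0.996, -0.091, 0.0, 0.0]
wrist_force: [0.1, 0.7, -0.5]
opening: 0.0426
```

>>> {"fn": "drive_tool", "kwargs": {
  "targets": [
    {"xyz": [0, 0, -0.04], "yaw": 0, "grip": 0.7},
    {"xyz": [0, 0, -0.08], "yaw": 0, "grip": 0.7},
    {"xyz": [0, 0, -0.12], "yaw": 0, "grip": 0.7},
    {"xyz": [0, 0, -0.15], "yaw": 0, "grip": 0.7},
    {"xyz": [0, 0, -0.18], "yaw": 0, "grip": 0.7},
    {"xyz": [0, 0, -0.2], "yaw": 0, "grip": 0.7},
    {"xyz": [0, 0, -0.21], "yaw": 0, "grip": 0.7},
    {"xyz": [0, 0, -0.22], "yaw": 0, "grip": 0.7},
    {"xyz": [0, 0, -0.226], "yaw": 0, "grip": 0.7},
    {"xyz": [0, 0, -0.23], "yaw": 0, "grip": 0.7}
  ]
}}

```text
time_s: 23.2
position: [0.5307, -0.1033, 0.0459]
tcp_rot: [0.996, -0.091, 0.0, 0.0]
wrist_force: [-0.2, -0.5, -1.0]
opening: 0.0426
```

>>> {"fn": "drive_tool", "kwargs": {
  "targets": [
    {"xyz": [0, 0, -0.001], "yaw": 0, "grip": 0.7},
    {"xyz": [0, 0, -0.002], "yaw": 0, "grip": 0.7},
    {"xyz": [0, 0, -0.003], "yaw": 0, "grip": 0.7},
    {"xyz": [0, 0, -0.004], "yaw": 0, "grip": 0.7},
    {"xyz": [0, 0, -0.005], "yaw": 0, "grip": 0.7},
    {"xyz": [0, 0, -0.006], "yaw": 0, "grip": 0.7},
    {"xyz": [0, 0, -0.007], "yaw": 0, "grip": 0.7},
    {"xyz": [0, 0, -0.008], "yaw": 0, "grip": 0.7},
    {"xyz": [0, 0, -0.008], "yaw": 0, "grip": 0.7},
    {"xyz": [0, 0, -0.008], "yaw": 0, "grip": 0.7}
  ]
}}

```text
time_s: 24.03
position: [0.5304, -0.1032, 0.0417]
tcp_rot: [0.996, -0.091, -0.0, 0.0]
wrist_force: [-0.0, 0.0, -0.4]
opening: 0.0427
```

```bash
python3 f.py
```

```text
t 24.3833 F [-0.06 -0.13 -0.87] Fz [-0.37 -0.67 -0.88 -1.11 -0.5  -1.13 -1.4 ] pos [ 0.5304 -0.1032  0.0417] T [-0.041 -0.071  0.013]
```

No contact yet; lowering in 1.5 mm steps.

>>> {"fn": "drive_tool", "kwargs": {
  "targets": [
    {"xyz": [0, 0, -0.001], "yaw": 0, "grip": 0.7},
    {"xyz": [0, 0, -0.002], "yaw": 0, "grip": 0.7},
    {"xyz": [0, 0, -0.003], "yaw": 0, "grip": 0.7},
    {"xyz": [0, 0, -0.004], "yaw": 0, "grip": 0.7},
    {"xyz": [0, 0, -0.004], "yaw": 0, "grip": 0.7},
    {"xyz": [0, 0, -0.004], "yaw": 0, "grip": 0.7},
    {"xyz": [0, 0, -0.004], "yaw": 0, "grip": 0.7},
    {"xyz": [0, 0, -0.004], "yaw": 0, "grip": 0.7},
    {"xyz": [0, 0, -0.004], "yaw": 0, "grip": 0.7},
    {"xyz": [0, 0, -0.004], "yaw": 0, "grip": 0.7}
  ]
}}

```text
time_s: 25.22
position: [0.5304, -0.1032, 0.0397]
tcp_rot: [0.996, -0.091, 0.0, 0.0]
wrist_force: [-0.4, -0.3, -0.1]
opening: 0.0427
```

```bash
python3 f.py
```

```text
t 25.5667 F [ 0.14 -0.14 -0.82] Fz [-0.44 -0.05 -1.27 -0.39 -0.77 -1.46 -1.38] pos [ 0.5304 -0.1033  0.0397] T [-0.022 -0.054  0.   ]
```

>>> {"fn": "drive_tool", "kwargs": {
  "targets": [
    {"xyz": [0, 0, -0.001], "yaw": 0, "grip": 0.7},
    {"xyz": [0, 0, -0.002], "yaw": 0, "grip": 0.7},
    {"xyz": [0, 0, -0.003], "yaw": 0, "grip": 0.7},
    {"xyz": [0, 0, -0.003], "yaw": 0, "grip": 0.7},
    {"xyz": [0, 0, -0.003], "yaw": 0, "grip": 0.7},
    {"xyz": [0, 0, -0.003], "yaw": 0, "grip": 0.7},
    {"xyz": [0, 0, -0.003], "yaw": 0, "grip": 0.7},
    {"xyz": [0, 0, -0.003], "yaw": 0, "grip": 0.7},
    {"xyz": [0, 0, -0.003], "yaw": 0, "grip": 0.7},
    {"xyz": [0, 0, -0.003], "yaw": 0, "grip": 0.7}
  ]
}}

```text
time_s: 26.4
position: [0.5304, -0.1032, 0.0382]
tcp_rot: [0.996, -0.091, -0.0, 0.0]
wrist_force: [-0.1, -0.8, 0.6]
opening: 0.0428
```

```bash
python3 f.py
```

```text
t 26.75 F [ 0.02  0.31 -0.47] Fz [-0.6  -1.05 -0.62 -0.5  -0.19 -0.24 -0.07] pos [ 0.5304 -0.1032  0.0382] T [-0.036 -0.072  0.024]
```

>>> {"fn": "drive_tool", "kwargs": {
  "targets": [
    {"xyz": [0, 0, -0.001], "yaw": 0, "grip": 0.7},
    {"xyz": [0, 0, -0.002], "yaw": 0, "grip": 0.7},
    {"xyz": [0, 0, -0.003], "yaw": 0, "grip": 0.7},
    {"xyz": [0, 0, -0.003], "yaw": 0, "grip": 0.7},
    {"xyz": [0, 0, -0.003], "yaw": 0, "grip": 0.7},
    {"xyz": [0, 0, -0.003], "yaw": 0, "grip": 0.7},
    {"xyz": [0, 0, -0.003], "yaw": 0, "grip": 0.7},
    {"xyz": [0, 0, -0.003], "yaw": 0, "grip": 0.7},
    {"xyz": [0, 0, -0.003], "yaw": 0, "grip": 0.7},
    {"xyz": [0, 0, -0.003], "yaw": 0, "grip": 0.7}
  ]
}}

```text
time_s: 27.58
position: [0.5304, -0.1032, 0.0367]
tcp_rot: [0.996, -0.091, 0.0, 0.0]
wrist_force: [0.6, -0.0, 0.5]
opening: 0.0428
```

```bash
python3 f.py
```

```text
t 27.9333 F [0.12 0.21 1.05] Fz [1.71 0.61 1.16 1.14 0.71 0.72 1.31] pos [ 0.5304 -0.1032  0.0367] T [ 0.004 -0.074  0.015]
```

>>> {"fn": "drive_tool", "kwargs": {
  "targets": [
    {"xyz": [0, 0, 0.001], "yaw": 0, "grip": 0.7},
    {"xyz": [0, 0, 0.002], "yaw": 0, "grip": 0.7},
    {"xyz": [0, 0, 0.002], "yaw": 0, "grip": 0.52},
    {"xyz": [0, 0, 0.002], "yaw": 0, "grip": 0.51},
    {"xyz": [0, 0, 0.002], "yaw": 0, "grip": 0.5},
    {"xyz": [0, 0, 0.002], "yaw": 0, "grip": 0.49},
    {"xyz": [0, 0, 0.002], "yaw": 0, "grip": 0.47},
    {"xyz": [0, 0, 0.002], "yaw": 0, "grip": 0.44},
    {"xyz": [0, 0, 0.002], "yaw": 0, "grip": 0.4},
    {"xyz": [0, 0, 0.002], "yaw": 0, "grip": 0.34}
  ]
}}

```text
time_s: 28.77
position: [0.5304, -0.1033, 0.0377]
tcp_rot: [0.996, -0.091, 0.0, 0.0]
wrist_force: [0.3, -0.2, -0.5]
opening: 0.0571
```

>>> {"fn": "drive_tool", "kwargs": {
  "targets": [
    {"xyz": [0, 0, 0], "yaw": 0, "grip": 0.3},
    {"xyz": [0, 0, 0], "yaw": 0, "grip": 0.25},
    {"xyz": [0, 0, 0.01], "yaw": 0, "grip": 0.25},
    {"xyz": [0, 0, 0.03], "yaw": 0, "grip": 0.25},
    {"xyz": [0, 0, 0.07], "yaw": 0, "grip": 0.25},
    {"xyz": [0, 0, 0.12], "yaw": 0, "grip": 0.2},
    {"xyz": [0, 0, 0.18], "yaw": 0, "grip": 0.2},
    {"xyz": [0, 0, 0.24], "yaw": 0, "grip": 0.2},
    {"xyz": [0, 0, 0.3], "yaw": 0, "grip": 0.2},
    {"xyz": [0, 0, 0.3], "yaw": 0, "grip": 0.2}
  ]
}}

```text
time_s: 29.6
position: [0.5339, -0.1033, 0.1942]
tcp_rot: [0.996, -0.091, 0.005, 0.0]
wrist_force: [1.2, 0.2, 0.4]
opening: 0.0701
```

>>> {"fn": "drive_tool", "kwargs": {
  "targets": [
    {"xyz": [-0.02, 0.06, 0], "yaw": 0, "grip": 0.2},
    {"xyz": [-0.04, 0.12, 0], "yaw": 0, "grip": 0.2},
    {"xyz": [-0.06, 0.18, 0], "yaw": 0, "grip": 0.2},
    {"xyz": [-0.08, 0.24, 0], "yaw": 0, "grip": 0.2},
    {"xyz": [-0.1, 0.3, 0], "yaw": 0, "grip": 0.2},
    {"xyz": [-0.1, 0.36, 0], "yaw": 0, "grip": 0.2},
    {"xyz": [-0.1, 0.4, 0], "yaw": 0, "grip": 0.2},
    {"xyz": [-0.1, 0.4, 0], "yaw": 0, "grip": 0.2},
    {"xyz": [-0.1, 0.4, 0], "yaw": 0, "grip": 0.2},
    {"xyz": [-0.1, 0.4, 0], "yaw": 0, "grip": 0.2}
  ]
}}

```text
time_s: 30.43
position: [0.4804, 0.0958, 0.1879]
tcp_rot: [0.996, -0.091, 0.0, 0.0]
wrist_force: [-0.8, -1.2, -0.0]
opening: 0.0705
```

```bash
for s in a b c; do python3 m.py soap_${s}_center q$s; done
```

```text
30.4333 [0.4804 0.0958 0.1879] jaw deg -10.5 [-0.83 -1.21 -0.04] j7 -0.7529099434232328
top 0.74 [ 0.531  -0.1038  0.0543] 290 [314. 194. 334. 218.]
top 0.67 [ 0.505  -0.245   0.0449] 290 [374. 208. 397. 227.]
scene 0.44 [ 0.5057 -0.244   0.044 ] 157 [149. 219. 163. 235.]
30.6333 [0.4805 0.0955 0.1877] jaw deg -10.5 [ 0.2   0.38 -0.15] j7 -0.7533461405287715
top 0.5 [ 0.531  -0.1036  0.0544] 280 [316. 195. 334. 214.]
scene 0.83 [0.3814 0.2686 0.042 ] 251 [265. 139. 284. 160.]
scene 0.63 [ 0.5315 -0.102   0.0533] 189 [198. 202. 214. 218.]
scene 0.55 [0.3744 0.3572 0.0219] 118 [290. 136. 302. 144.]
scene 0.54 [0.537  0.0727 0.1787] 218 [243. 144. 258. 164.]
30.8333 [0.4804 0.0963 0.1877] jaw deg -10.5 [ 0.32 -0.15 -0.56] j7 -0.7536284577168381
top 0.51 [ 0.5178 -0.1737  0.0521] 277 [347. 202. 366. 220.]
scene 0.63 [ 0.5186 -0.1723  0.0511] 118 [174. 212. 188. 224.]
scene 0.57 [ 0.5212 -0.2475  0.0708] 1189 [136. 201. 180. 257.]
```

View pics/qc_top.png

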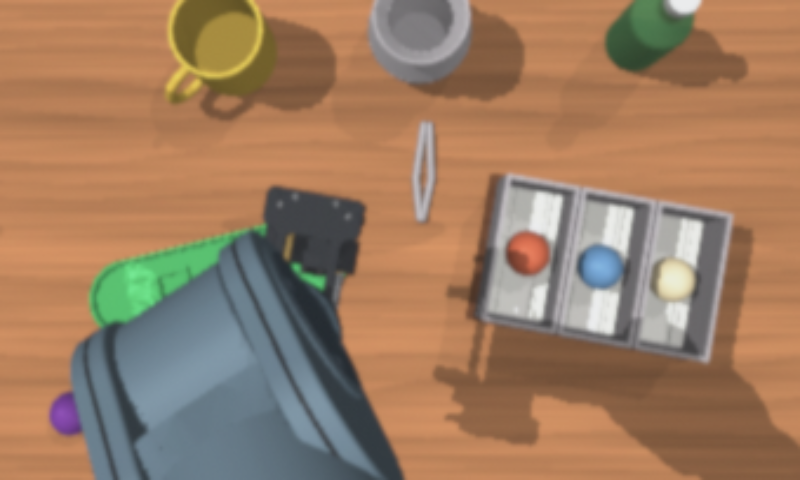

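The crop shows red (528,253), blue (600,267) and cream (675,280), each in the middle of its own compartment. The bystanders haven't moved and the arm is clear, so I'm handing in.

```bash
python3 -c "from rig import hand_in;print(hand_in())"
```

```text
the job is handed in; nothing more can be done
None
```

Both soap balls are put away in the caddy, and the job is handed in at about 31 s of the 64 s allowed. The hand-in gives no verdict.

- **Cream ball:** it lies in the compartment at the −y end. It touched its grid at about 1.2 N before release and measures (0.505, −0.245, 0.045).
- **Brick-red ball:** it lies in the compartment at the +y end. It was pressing on its grid at about 1.6 N, so I backed off 1 mm before letting go. It measures (0.531, −0.104, 0.054).
- **Last checks:** both balls are within about 2 mm of their compartment middles in both cameras. The blue ball's fitted position is unchanged to about 1 mm. In the last top picture the mug, lota, bottle and tweezers stand where they were. The open gripper hangs above the holder, touching nothing.
- **Disagreements:** the networks also gave a few false detections for the soap names: the look-alike balls, the gripper and a compartment wall. I ruled these out by position and picture. The first grasp, of the cream ball, showed about 6 N sideways and 6 N upward on the wrist while the fingers closed. This was gone once the ball was lifted.

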